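# Make up two coaster kits

## Task

Make up the two coaster kits on the table: put the resin bottle and the pigment jar in the tray with the round blank, and the sanding block and the eraser in the tray with the square blank, each in the middle of a cork pad of its own. Set them down flat or standing upright as they are now, never tip the bottle or the jar over, and leave the spray bottle, which nobody needs, where it stands.

Things in the scene. Friction and masses are not known exactly. Their poses are not given: they have to be found in the camera images.
- resin_bottle_mid (a point): resin bottle, the taller of the two white bottles: round, 30 mm across, 96 mm high, plain straight body that narrows to a slim neck and a 16 mm cap; stands upright. Point: on its axis, half-way up (48 mm above its foot); z up the axis
- jar_mid (a point): small round pigment jar with a dark screw cap, 33 mm across (cap 30 mm), 45 mm high; stands upright. Point: on its axis, half-way up (22.5 mm); z up the axis
- sanding_block_mid (a point): brown sanding block, 40 (its x) x 68 (its y) x 22 mm, lying flat. Point: its centre, 11 mm up; z up
- eraser_mid (a point): eraser in a paper sleeve, 18 (its x) x 40 (its y) x 11 mm, lying flat. Point: its centre, 5.5 mm up; z up
- spray_bottle_mid (a point): spray bottle, the shorter white bottle, with a wide stepped cap: 28 mm across (cap 22 mm), 82 mm high, upright. It belongs to no kit and must stay where it is. Point: on its axis, half-way up (41 mm)
- tray_round: round coaster's tray: fixed shallow tray, 124 (its x) x 324 (its y) mm, white floor with a wooden rim; floor 5 mm above the table, rim 9 mm. Fixed in its middle lies a round wooden blank, 65 mm across and 8 mm thick, its top 13 mm above the table. On either side is a flat square cork pad, 74 mm wide, flush with the floor, its centre at x = 0, y = +95 mm or -95 mm in the tray's frame. Origin: centre of the tray at table height; z up
- tray_square: square coaster's tray: fixed shallow tray, 124 (its x) x 324 (its y) mm, white floor with a wooden rim; floor 5 mm above the table, rim 9 mm. Fixed in its middle lies a square wooden blank, 66 mm wide and 8 mm thick, its top 13 mm above the table. On either side is a flat square cork pad, 74 mm wide, flush with the floor, its centre at x = 0, y = +95 mm or -95 mm in the tray's frame. Origin: centre of the tray at table height; z up
Things that resemble listed ones, but are neither listed nor needed, are in the scene too. Leave any blue look-alike of the part that bears resin_bottle_mid alone. What is shaped like the part that bears sanding_block_mid but orange is not meant.

How it is judged:
At the end, for the whole second after the job is handed in: Bottle and jar on different cork pads of the round blank's tray, block and eraser on those of the square blank's; each centre within 15 mm of its pad's along both tray axes, within 5 mm of resting height, tilt under 0.15 rad, at rest; spray bottle within 30 mm of its start (((x of resin_bottle_mid in the frame of tray_round between -0.015 and 0.015 m and y of resin_bottle_mid in the frame of tray_round between 0.08 and 0.11 m and z of resin_bottle_mid in the frame of tray_round between 0.048 and 0.058 m and x of jar_mid in the frame of tray_round between -0.015 and 0.015 m and y of jar_mid in the frame of tray_round between -0.11 and -0.08 m and z of jar_mid in the frame of tray_round between 0.0225 and 0.0325 m) or (x of resin_bottle_mid in the frame of tray_round between -0.015 and 0.015 m and y of resin_bottle_mid in the frame of tray_round between -0.11 and -0.08 m and z of resin_bottle_mid in the frame of tray_round between 0.048 and 0.058 m and x of jar_mid in the frame of tray_round between -0.015 and 0.015 m and y of jar_mid in the frame of tray_round between 0.08 and 0.11 m and z of jar_mid in the frame of tray_round between 0.0225 and 0.0325 m)) and ((x of sanding_block_mid in the frame of tray_square between -0.015 and 0.015 m and y of sanding_block_mid in the frame of tray_square between 0.08 and 0.11 m and z of sanding_block_mid in the frame of tray_square between 0.011 and 0.021 m and x of eraser_mid in the frame of tray_square between -0.015 and 0.015 m and y of eraser_mid in the frame of tray_square between -0.11 and -0.08 m and z of eraser_mid in the frame of tray_square between 0.0055 and 0.0155 m) or (x of sanding_block_mid in the frame of tray_square between -0.015 and 0.015 m and y of sanding_block_mid in the frame of tray_square between -0.11 and -0.08 m and z of sanding_block_mid in the frame of tray_square between 0.011 and 0.021 m and x of eraser_mid in the frame of tray_square between -0.015 and 0.015 m and y of eraser_mid in the frame of tray_square between 0.08 and 0.11 m and z of eraser_mid in the frame of tray_square between 0.0055 and 0.0155 m)) and angle between each of resin_bottle_mid, jar_mid, sanding_block_mid, eraser_mid's own z axis and vertical below 0.15 rad and linear speed of each of resin_bottle, jar, sanding_block, eraser below 0.02 m/s and distance of spray_bottle_mid from where it was at the start of the episode below 0.03 m); the robot touches nothing.
It fails at once if the resin bottle or the jar is tipped more than 0.7 rad (angle between any of resin_bottle_mid, jar_mid's own z axis and vertical above 0.7 rad).
It fails at once if the spray bottle is moved more than 30 mm or knocked over (distance of spray_bottle_mid from where it was at the start of the episode above 0.03 m or angle between spray_bottle_mid's own z axis and vertical above 0.5 rad).
It also fails if it takes over 106 s, if anything falls off the work surface, if the arm or the gripper's body presses on something with over 40 N, if the wrist force passes 120 N, or if a joint passes its speed limit or range.

## Robot

A 7-joint arm with a two-finger parallel gripper is mounted at the origin on a cart in front of the work surface, level with it; the furniture and walls round the work are solid. World frame = base frame: x ahead of the robot, y to its left, z up, the work surface at z = 0. Lengths are in m, angles in rad, forces in N, time in s.
With the tool pointing down it reaches from about 0.4 to 0.85 m from the base axis. Payload 10.4 kg.
Tool frame: the origin (TCP) lies at the very end of the fingers, on their centre line; the grasp point (between the pads) lies 19 mm behind it; x points along the fingers, z is the direction in which the jaws open and shut, and the axes are right-handed (so a half turn about x gives the same grasp; the last joint's range is limited). The gripper opens to 85 mm and grips with 20 to 120 N. Pads are 22 mm wide; open, the fingers measure 114 mm over their backs; the gripper's body (76 mm by 85 mm) begins 54 mm behind the grasp point. The pads swing forward as they close: fully open they stand 13 mm farther back than shut.
Start: joints at [-1.272, 0.332, -0.065, 1.46, 0.022, 1.35, -0.088], TCP at [0.198, 0.593, 0.231] pointing down, gripper open.
Joint ranges: [-2.6, 2.6], [-0.5, 2.12], [-1.47, 1.34], [0.16, 2.42], [-1.27, 4.41], [0.06, 2.06], [-2.6, 2.6]. Speed limits (rad/s): [2.22, 2.22, 2.79, 2.79, 3.14, 3.14, 3.14].

## Interface

Orientations are given as a unit quaternion [x, y, z, w].
In Python, from workcell import readout, camera, manip gives the robot as it stands.
- The arm moves only by the shell command python3 -m inch 'ROWS' [FORCE]. ROWS is JSON, a list of rows, each a list of 3 entries, a list of its own where there are three numbers: the turn, a rotation vector about the tool's x, y, z in degrees, then the shift along the tool's x, y, z in mm, then the closure, from 0 (fully open) to 1 (shut). In form: [[[wx, wy, wz], [dx, dy, dz], hand], ...]. A call has 1 to 10 rows; each row is the pose to reach, as a shift and turn from the pose measured when the call began, along the tool's axes at that moment; what a row does not reach only later rows make up. A row lasts 1/8 s, in which the tool goes at most 62.5 mm and 10.7 degrees, less where a joint would pass 70% of its speed; a pose out of reach is approached as far as the arm can. A call with a gripper value outside its range is refused whole. The fingers move at their own pace and stop on an object; FORCE is the grip in N (left out, the last holds). Time passes only in rows, so rows that repeat a pose let the fingers close. It gives the time, the measured TCP pose, the force and the opening at its end, in the units of the state.
- readout.get_obs(): the state, without advancing time (a new reading comes with each control period).
- camera(name): name is "scene" or "top" or "wrist"; returns a dict with "pixels" (420x560x3 uint8, red, green, blue), "range_z" (420x560 float32, m along the optical axis (not along the pixel's ray), 0 where there is no reading), "intrinsics" (3x3 intrinsics, pixels), "extrinsics" (4x4, takes a point from world to camera coordinates); the wrist camera has in their place "T_tool_cam" (4x4, takes a point from camera to tool coordinates, whose origin is the TCP and whose axes are the tool frame's). Camera axes: x right, y down, z forward; pixel columns grow to the right and rows downward; lengths in m; the calibration is good to about 2 mm. A picture is of the moment at which its call begins: read the wrist's pose just before it.
- manip.hand_in(): hands the job in, once; it reports no verdict.
The state is a dict: "clock": time; "joint_pos": joint angles; "joint_velocities": joint speeds; "tau": joint torques, N m; "position": TCP position; "ee_rot": TCP orientation; "ft_force": force on the tool from outside, world axes, zero at the start; "torque": the same for the moment, N m; "grip_width": opening from 0.0 (shut) to 1.0 (fully open).
Only numpy, scipy, OpenCV 4.12 (cv2) and the standard library are available. Lean on these libraries where they do the work, as an engineer would, in place of code of your own. Each camera call takes 0.05 s, during which the arm holds its last target.

## Working session

There is one attempt and no reset: what is moved stays moved. The work goes in short steps, Python scripts to look and compute and a shell command to move; the robot and the scene stay as the last step left them, time stands still between calls to the robot, and variables do not carry over. Pictures are saved under pics/ and viewed, and the job is handed in when it is done.

```bash
mkdir -p pics; ls; python3 - <<'E'
from workcell import readout, camera
import cv2,numpy as np
o=readout.get_obs()
print(o['clock'],o['position'],o['ee_rot'],o['grip_width'])
for n in ['top','scene']:
    c=camera(n); cv2.imwrite(f'pics/{n}0.png',c['pixels'][:,:,::-1]); np.savez(f'{n}0.npz',**c)
    print(n,c['intrinsics'].round(1).tolist(),c['extrinsics'].round(3).tolist())
E
```

```text
pics
0.0 [0.19755575 0.59254998 0.2305102 ] [-0.4137519   0.5740429   0.41312801  0.57324459] 0.9997654149993753
top [[392.0, 0.0, 286.6], [0.0, 392.0, 211.4], [0.0, 0.0, 1.0]] [[-0.01, -1.0, 0.01, 0.068], [-0.99, 0.009, -0.139, 0.486], [0.139, -0.011, -0.99, 1.193], [0.0, 0.0, 0.0, 1.0]]
scene [[379.3, 0.0, 273.7], [0.0, 379.3, 204.5], [0.0, 0.0, 1.0]] [[0.554, -0.833, -0.006, -0.222], [-0.448, -0.292, -0.845, 0.276], [0.702, 0.47, -0.535, 0.6], [0.0, 0.0, 0.0, 1.0]]
```

View pics/top0.png

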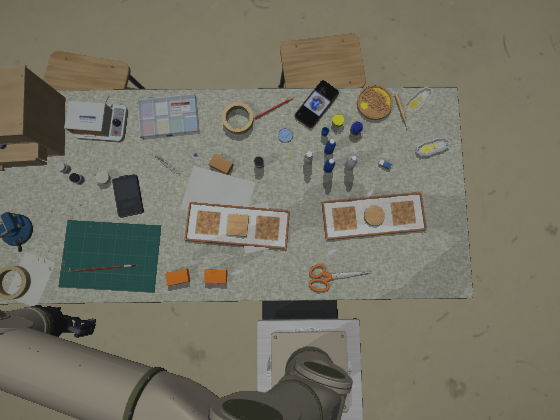

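View pics/scene0.png

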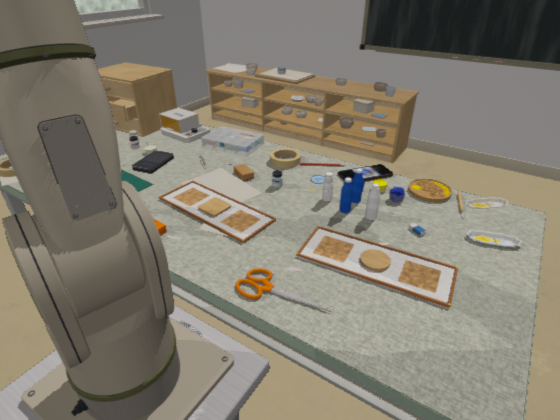

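```bash
cat > h.py <<'E'
import numpy as np
def ray(c,u,v,z):
    K=c['intrinsics'];E=c['extrinsics'];R=E[:3,:3];t=E[:3,3]
    d=R.T@np.linalg.solve(K,[u,v,1.]);o=-R.T@t
    return o+d*(z-o[2])/d[2]
def cloud(c):
    K=c['intrinsics'];E=c['extrinsics'];Z=c['range_z'];v,u=np.mgrid[:420,:560]
    P=np.stack([(u-K[0,2])/K[0,0]*Z,(v-K[1,2])/K[1,1]*Z,Z],-1)
    W=(P-E[:3,3])@E[:3,:3];W[Z==0]=np.nan
    return W
E
python3 - <<'E'
import cv2,numpy as np
a=cv2.imread('pics/top0.png')
cv2.imwrite('pics/top0z.png',cv2.resize(a[120:270,170:440],None,fx=2.9,fy=2.9,interpolation=cv2.INTER_CUBIC))
b=cv2.imread('pics/scene0.png')
cv2.imwrite('pics/scene0z.png',cv2.resize(b[150:300,220:480],None,fx=3,fy=3,interpolation=cv2.INTER_CUBIC))
E
```

```text
(no output)
```

View pics/top0z.png

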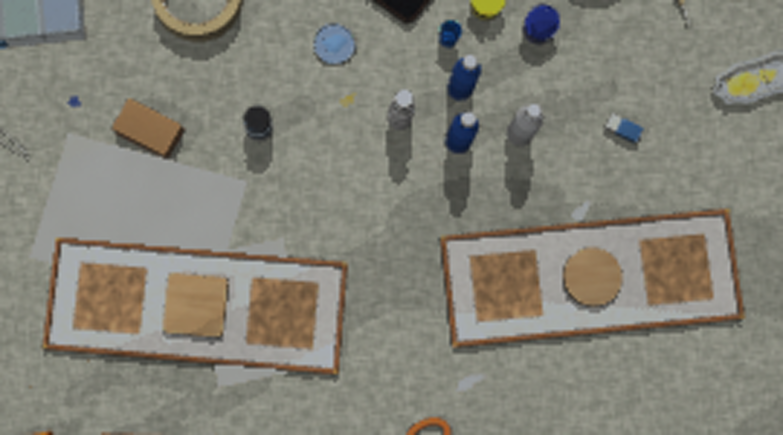

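View pics/scene0z.png

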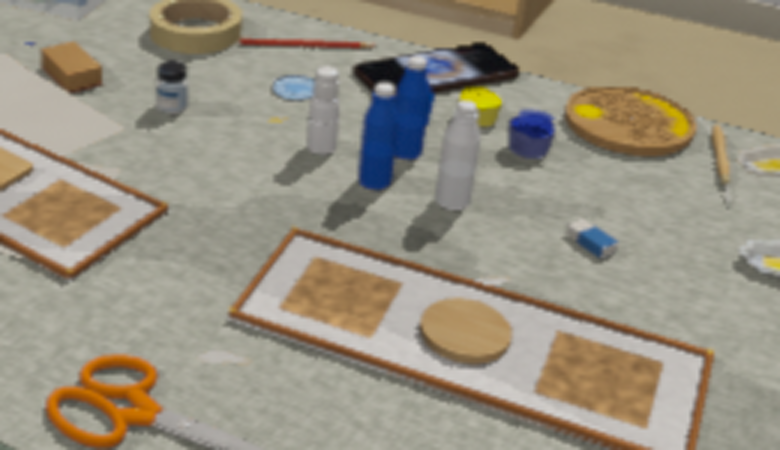

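```bash
python3 - <<'E'
import cv2,numpy as np
from h import *
c=dict(np.load('top0.npz'));W=cloud(c);P=c['pixels']
s=dict(np.load('scene0.npz'));S=cloud(s)
tab=W[180:190,280:300].reshape(-1,3);print('table z',np.nanmedian(tab[:,2]))
tab=S[215:235,270:300].reshape(-1,3);print('table z scene',np.nanmedian(tab[:,2]))
for n,C in(('top',W),('scene',S)):
    m=((C[...,2]>0.007)&(C[...,0]>0.52)&(C[...,0]<.9)&(C[...,1]<.45)&(C[...,1]>-.4)).astype(np.uint8)
    k,l,st,ce=cv2.connectedComponentsWithStats(m)
    for i in range(1,k):
        if st[i,4]<15: continue
        q=C[l==i]; zt=np.percentile(q[:,2],97)
        top=q[q[:,2]>zt-.008]
        r=cv2.minAreaRect((top[:,:2]*1000).astype(np.float32))
        print(n,st[i].tolist(),'zmax',zt.round(4),'mean',q.mean(0).round(3),'top',top.mean(0).round(4),'rect',np.round(r[0]),np.round(r[1]),round(r[2]))
hsv=cv2.cvtColor(P,cv2.COLOR_RGB2HSV)
# tray rims: brown mask at z~.009, outer
m=((hsv[...,0]<15)&(hsv[...,1]>90)).astype(np.uint8)
m[:185]=0;m[255:]=0
k,l,st,ce=cv2.connectedComponentsWithStats(m)
for i in range(1,k):
    if st[i,4]<50: continue
    v,u=np.nonzero(l==i)
    p=np.array([ray(c,a,b,.009 if st[i,2]>60 else .005) for a,b in zip(u,v)])
    r=cv2.minAreaRect((p[:,:2]*1000).astype(np.float32))
    print('comp',st[i].tolist(),np.round(r[0],1),np.round(r[1],1),round(r[2],1),p.mean(0).round(4))
E
```

```text
table z -0.000536556993763944
table z scene -0.0009472204896285202
top [295, 89, 44, 39, 779] zmax 0.0145 mean [ 0.843 -0.036  0.01 ] top [ 0.8427 -0.0358  0.0104] rect [851. -39.] [ 74. 162.] 53
top [357, 89, 36, 31, 735] zmax 0.0148 mean [ 0.851 -0.233  0.01 ] top [ 0.8509 -0.2333  0.0104] rect [ 848. -233.] [103. 118.] 0
top [415, 89, 7, 6, 17] zmax 0.0139 mean [ 0.891 -0.381  0.01 ] top [ 0.8913 -0.3814  0.0099] rect [ 891. -381.] [ 9. 28.] 36
top [165, 93, 35, 45, 1290] zmax 0.0429 mean [0.803 0.4   0.037] top [0.807  0.4015 0.0388] rect [808. 405.] [136. 102.] 6
top [395, 95, 11, 27, 62] zmax 0.0142 mean [ 0.837 -0.318  0.01 ] top [ 0.8375 -0.3177  0.0102] rect [ 835. -319.] [96. 10.] 17
top [404, 95, 11, 12, 25] zmax 0.0144 mean [ 0.86  -0.348  0.011] top [ 0.8602 -0.3475  0.0107] rect [ 861. -348.] [ 9. 53.] 48
top [222, 102, 32, 32, 441] zmax 0.0286 mean [0.8   0.221 0.022] top [0.8001 0.2211 0.0246] rect [801. 222.] [ 99. 102.] 89
top [405, 106, 17, 7, 31] zmax 0.0136 mean [ 0.828 -0.362  0.01 ] top [ 0.8284 -0.3617  0.01  ] rect [ 829. -363.] [16. 56.] 13
top [332, 114, 12
[... 3642 characters left out ...]
3798  0.0094] rect [ 692. -381.] [38. 51.] 90
scene [355, 237, 16, 6, 25] zmax 0.01 mean [ 0.526 -0.167  0.008] top [ 0.5257 -0.1667  0.0082] rect [ 525. -166.] [ 7. 37.] 3
scene [372, 242, 19, 7, 30] zmax 0.0099 mean [ 0.53  -0.21   0.008] top [ 0.5295 -0.2096  0.0082] rect [ 530. -209.] [ 7. 42.] 4
scene [392, 248, 66, 27, 133] zmax 0.0095 mean [ 0.537 -0.314  0.008] top [ 0.5368 -0.3137  0.0082] rect [ 538. -305.] [139.  27.] 86
comp [322, 193, 88, 45, 161] [ 522.3 -173.8] [105.  305.1] 26.7 [ 0.5113 -0.1523  0.009 ]
comp [328, 192, 98, 47, 206] [ 475.1 -218.8] [122.5 314.5] 5.2 [ 0.4393 -0.261   0.009 ]
comp [185, 202, 105, 47, 408] [448.1 220.7] [322.7 123. ] 84.5 [0.4455 0.2278 0.009 ]
```

```bash
python3 - <<'E'
import cv2,numpy as np
from h import *
for n in('top','scene'):
    c=dict(np.load(n+'0.npz'))
    for s,cx,cy,yaw in(('round',.475,-.219,5),('square',.448,.221,-5.5)):
        # rectify neighborhood to ground plane at z=.005, 1mm/px
        X0,Y0=cx+.12,cy+.22
        q=np.float32([[0,0],[440,0],[440,240],[0,240]])
        K=c['intrinsics']@c['extrinsics'][:3]
        w=np.c_[X0-q[:,1]/1000,Y0-q[:,0]/1000,np.full(4,.005),np.ones(4)]
        p=(K@w.T).T;p=(p[:,:2]/p[:,2:]).astype(np.float32)
        H=cv2.getPerspectiveTransform(p,q)
        im=cv2.warpPerspective(c['pixels'],H,(440,240),flags=cv2.INTER_LINEAR)
        cv2.imwrite(f'pics/r_{n}_{s}.png',im[:,:,::-1])
        hsv=cv2.cvtColor(im,cv2.COLOR_RGB2HSV)
        m=((hsv[...,1]>75)&(hsv[...,0]<25)).astype(np.uint8)*255
        m=cv2.morphologyEx(m,cv2.MORPH_OPEN,np.ones((15,15)))
        for ct in cv2.findContours(m,0,2)[0]:
            a=cv2.contourArea(ct)
            if a<2000: continue
            r=cv2.minAreaRect(ct)
            print(n,s,'ctr',round(X0-r[0][1]/1000,4),round(Y0-r[0][0]/1000,4),np.round(r[1]),round(r[2],1),a)
E
```

```text
top round ctr 0.4676 -0.1215 [72. 72.] 85.1 4923.5
top round ctr 0.476 -0.217 [60. 60.] 90.0 3021.0
top round ctr 0.4841 -0.3103 [72. 73.] 85.6 4951.0
top square ctr 0.4394 0.1261 [72. 72.] 5.2 4936.5
top square ctr 0.4486 0.2211 [65. 66.] 4.1 4001.5
top square ctr 0.4577 0.3152 [72. 72.] 5.9 4921.0
scene round ctr 0.4635 -0.1218 [71. 72.] 84.8 4880.0
scene round ctr 0.477 -0.215 [68. 62.] 90.0 3495.5
scene round ctr 0.4803 -0.3109 [71. 72.] 85.7 4923.0
scene square ctr 0.4357 0.1253 [71. 71.] 5.2 4811.0
scene square ctr 0.4492 0.2243 [71. 71.] 5.2 4687.0
scene square ctr 0.4534 0.3139 [71. 71.] 4.9 4734.5
```

```bash
cat > go.py <<'E'
import sys,numpy as np
from scipy.spatial.transform import Rotation as R
from workcell import readout
def delta(x,y,z,phi,o=None):
    o=o or readout.get_obs();Rc=R.from_quat(o['ee_rot']);best=None
    for f in(phi,phi+180):
        f=np.radians(f);M=np.c_[[0,0,-1],[-np.sin(f),np.cos(f),0],[np.cos(f),np.sin(f),0]]
        r=(Rc.inv()*R.from_matrix(M)).as_rotvec(degrees=True)
        if best is None or np.linalg.norm(r)<np.linalg.norm(best): best=r
    return best.round(1).tolist(),(Rc.inv().apply(np.array([x,y,z])-o['position'])*1000).round(1).tolist()
if __name__=='__main__':
    o=readout.get_obs();m=R.from_quat(o['ee_rot']).as_matrix()
    print('t',o['clock'],'p',o['position'].round(4),'jawyaw',np.degrees(np.arctan2(m[1,2],m[0,2])).round(1),'xax',m[:,0].round(3),'j',np.round(o['joint_pos'],2),'w',round(o['grip_width'],3),'F',np.round(o['ft_force'],1))
    a=sys.argv[1:]
    for i in range(0,len(a),4): print('delta',*delta(*map(float,a[i:i+4]),o=o))
E
python3 go.py  .637 .273 .2 -28  .637 .273 .2 62; python3 - <<'E'
from workcell import camera
import cv2
c=camera('wrist');print(c['T_tool_cam'].round(3));cv2.imwrite('pics/w0.png',c['pixels'][:,:,::-1])
E
```

```text
t 0.1 p [0.1976 0.5926 0.2306] jawyaw 71.6 xax [-0.    -0.001 -1.   ] j [-1.27  0.33 -0.06  1.46  0.02  1.35 -0.09] w 1.001 F [ 0.6 -0.9 -0.1]
delta [-80.4, -0.1, -0.0] [30.8, -518.0, -164.2]
delta [9.6, -0.1, 0.0] [30.8, -518.0, -164.2]
[[-0.001 -0.295  0.956 -0.143]
 [-0.001 -0.956 -0.295  0.075]
 [ 1.    -0.001  0.001 -0.   ]
 [ 0.     0.     0.     1.   ]]
```

View pics/w0.png

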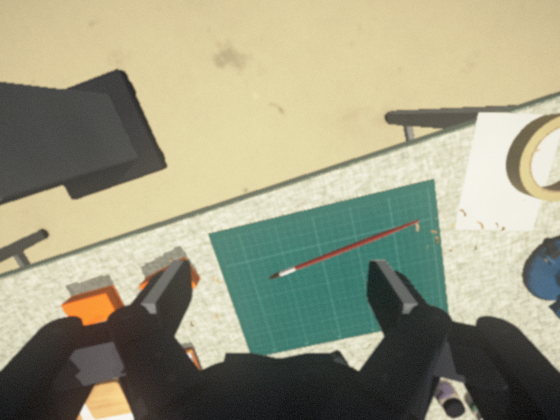

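```bash
sed -i 's/    for f in(phi,phi+180):/    az=np.degrees(np.arctan2(y,x))\n    for f in [(phi-az+90)%180-90+az]:/' go.py; python3 go.py  .643 .273 .2 -28
```

```text
t 0.15 p [0.1976 0.5927 0.2307] jawyaw 71.6 xax [-0.    -0.001 -1.   ] j [-1.27  0.33 -0.06  1.46  0.02  1.35 -0.09] w 1.001 F [ 0.6  0.9 -0.2]
delta [99.6, -0.0, 0.1] [30.9, -523.7, -162.4]
```

```bash
python3 -m inch '[[[10,0,0],[3,-52,-16],0],[[20,0,0],[6,-105,-32],0],[[30,0,0],[9,-157,-48],0],[[40,0,0],[12,-210,-65],0],[[50,0,0],[15,-262,-81],0],[[60,0,0],[18,-315,-97],0],[[70,0,0],[21,-367,-113],0],[[80,0,0],[24,-420,-130],0],[[90,0,0],[27,-472,-146],0],[[99.6,0,0],[30,-524,-162],0]]'; python3 go.py .643 .273 .2 -28
```

```text
clock: 1.4
position: [0.6445, 0.2722, 0.2006]
ee_rot: [0.173, 0.686, -0.173, 0.685]
ft_force: [-0.1, 0.6, -0.7]
grip_width: 1.0
t 1.4 p [0.6445 0.2722 0.2006] jawyaw -28.3 xax [-0.001 -0.001 -1.   ] j [-0.75  0.54  0.43  1.29 -0.22  1.36 -0.82] w 1.0 F [-0.1  0.6 -0.7]
delta [-0.3, -0.0, 0.1] [0.6, -0.1, -1.7]
```

Excellent tracking. Look with the wrist camera.

```bash
cat >> h.py <<'E'
def wrist(name):
    from workcell import readout,camera
    from scipy.spatial.transform import Rotation as R
    import cv2
    o=readout.get_obs();c=camera('wrist')
    T=np.eye(4);T[:3,:3]=R.from_quat(o['ee_rot']).as_matrix();T[:3,3]=o['position']
    c['extrinsics']=np.linalg.inv(T@c['T_tool_cam'])
    cv2.imwrite(f'pics/{name}.png',c['pixels'][:,:,::-1]);np.savez(name+'.npz',**c)
    return c
def blobs(c,zlo,box,cut=.008):
    import cv2
    C=cloud(c);x0,x1,y0,y1=box
    m=((C[...,2]>zlo)&(C[...,2]<.12)&(C[...,0]>x0)&(C[...,0]<x1)&(C[...,1]<y1)&(C[...,1]>y0)).astype(np.uint8)
    k,l,st,ce=cv2.connectedComponentsWithStats(m)
    for i in range(1,k):
        if st[i,4]<60: continue
        q=C[l==i]; zt=np.percentile(q[:,2],95);top=q[q[:,2]>zt-cut]
        r=cv2.minAreaRect((top[:,:2]*1000).astype(np.float32))
        print(st[i].tolist(),'zmax',zt.round(4),'top',top.mean(0).round(4),'rect',np.round(r[0]),np.round(r[1]),round(r[2]))
E
python3 - <<'E'
from h import *
c=wrist('w1');blobs(c,.012,(.55,.75,.1,.4))
E
```

```text
[309, 12, 32, 59, 381] zmax 0.0401 top [0.7477 0.3798 0.0379] rect [749. 374.] [ 6. 53.] 6
[260, 152, 37, 62, 2213] zmax 0.0238 top [0.6458 0.2758 0.0226] rect [645. 275.] [67. 40.] 63
[314, 257, 31, 37, 873] zmax 0.0461 top [0.6471 0.1531 0.0447] rect [647. 151.] [30. 29.] 89
```

View pics/w1.png

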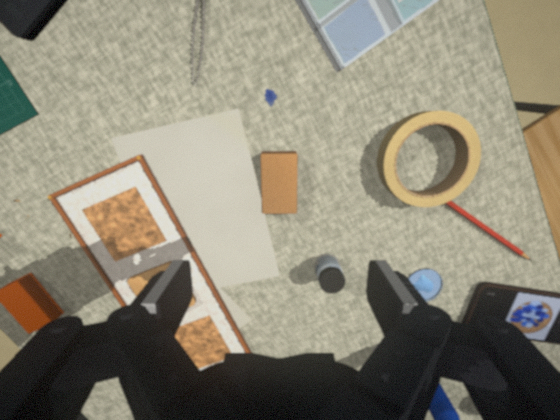

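```bash
python3 - <<'E'
from h import *
c=dict(np.load('w1.npz'));print(ray(c,123,222,.005))
E
python3 go.py .6455 .2755 .005 -27.5
```

```text
[0.45735886 0.3190381  0.005     ]
t 1.45 p [0.6493 0.2645 0.1995] jawyaw -29.3 xax [ 0.001 -0.006 -1.   ] j [-0.74  0.54  0.43  1.29 -0.22  1.36 -0.83] w 0.997 F [-0.8 -7.3 -1. ]
delta [-1.8, 0.2, 0.3] [194.4, 8.6, -9.4]
```

```bash
python3 -m inch '[[[-1.8,0,0],[0,8.6,-9.4],0],[[-1.8,0,0],[0,8.6,-9.4],0],[[-1.8,0,0],[0,8.6,-9.4],0]]'; python3 - <<'E'
from h import *
c=wrist('w2');blobs(c,.012,(.55,.75,.1,.4))
E
python3 go.py .6455 .2755 .005 -27.5
```

```text
clock: 1.82
position: [0.6444, 0.2781, 0.1995]
ee_rot: [0.165, 0.686, -0.169, 0.688]
ft_force: [-0.7, -1.4, -0.5]
grip_width: 1.002
[315, 18, 30, 58, 383] zmax 0.0402 top [0.7478 0.3795 0.0379] rect [749. 374.] [ 6. 52.] 6
[262, 157, 38, 61, 2192] zmax 0.0239 top [0.6459 0.276  0.0226] rect [646. 275.] [67. 40.] 63
[314, 261, 31, 37, 873] zmax 0.0461 top [0.6471 0.1532 0.0447] rect [647. 152.] [29. 29.] 60
t 1.875 p [0.6446 0.2777 0.1997] jawyaw -27.3 xax [ 0.001 -0.005 -1.   ] j [-0.75  0.54  0.42  1.29 -0.21  1.36 -0.82] w 1.0 F [-0.  -0.4 -0.1]
delta [0.2, 0.2, 0.2] [194.7, -0.7, 1.2]
```

```bash
python3 -m inch '[[[0,0.2,0.2],[50,-1,1.5],0],[[0,0.2,0.2],[100,-1,1.5],0],[[0,0.2,0.2],[140,-1,1.5],0],[[0,0.2,0.2],[170,-1,1.5],0],[[0,0.2,0.2],[185,-1,1.5],0],[[0,0.2,0.2],[193,-1,1.5],0],[[0,0.2,0.2],[194.5,-1,1.5],0],[[0,0.2,0.2],[194.5,-1,1.5],0]]';  python3 go.py .6455 .2755 .005 -27.5
```

```text
clock: 2.88
position: [0.6463, 0.2754, 0.0063]
ee_rot: [0.167, 0.687, -0.167, 0.687]
ft_force: [-0.3, -0.9, 0.7]
grip_width: 0.999
t 2.875 p [0.6463 0.2754 0.0063] jawyaw -27.3 xax [ 0.001  0.    -1.   ] j [-0.72  0.71  0.37  1.46 -0.28  1.02 -0.77] w 0.999 F [-0.3 -0.9  0.7]
delta [0.2, 0.1, -0.0] [1.3, -0.3, -0.7]
```

```bash
python3 -m inch '[[[0,0,0],[1,0,0],0.6],[[0,0,0],[1,0,0],0.7],[[0,0,0],[1,0,0],0.8],[[0,0,0],[1,0,0],0.8],[[0,0,0],[1,0,0],0.8],[[0,0,0],[1,0,0],0.8]]' 50;  python3 go.py .4575 .317 .12 -5.4
```

```text
clock: 3.62
position: [0.6466, 0.2756, 0.0058]
ee_rot: [0.167, 0.686, -0.167, 0.688]
ft_force: [0.4, -0.2, 6.4]
grip_width: 0.453
t 3.625 p [0.6466 0.2756 0.0058] jawyaw -27.3 xax [ 0.002  0.    -1.   ] j [-0.72  0.71  0.37  1.46 -0.28  1.02 -0.77] w 0.453 F [ 0.4 -0.2  6.4]
delta [-21.9, 0.1, -0.1] [-114.5, -49.9, -186.9]
```

```bash
python3 -m inch '[[[0,0,0],[-30,0,0],0.8],[[0,0,0],[-75,0,0],0.8],[[-4,0,0],[-112,-10,-37],0.8],[[-9,0,0],[-114,-20,-75],0.8],[[-13,0,0],[-114,-30,-112],0.8],[[-18,0,0],[-114,-40,-150],0.8],[[-22,0,0],[-114,-48,-180],0.8],[[-22,0,0],[-114,-50,-187],0.8],[[-22,0,0],[-114,-50,-187],0.8],[[-22,0,0],[-114,-50,-187],0.8]]'
python3 - <<'E'
from h import *
c=wrist('w3')
E
python3 go.py .4575 .317 .012 -5.4
```

```text
clock: 4.88
position: [0.4584, 0.3163, 0.1194]
ee_rot: [0.034, 0.706, -0.034, 0.707]
ft_force: [-0.0, -0.6, -0.8]
grip_width: 0.454
t 4.925 p [0.4584 0.3163 0.1193] jawyaw -5.5 xax [ 0.002 -0.    -1.   ] j [-0.95  0.28  0.31  1.8  -0.09  1.08 -0.71] w 0.454 F [-0.  -0.3 -0.2]
delta [-0.1, 0.1, -0.0] [107.3, 0.6, -1.2]
```

View pics/w3.png

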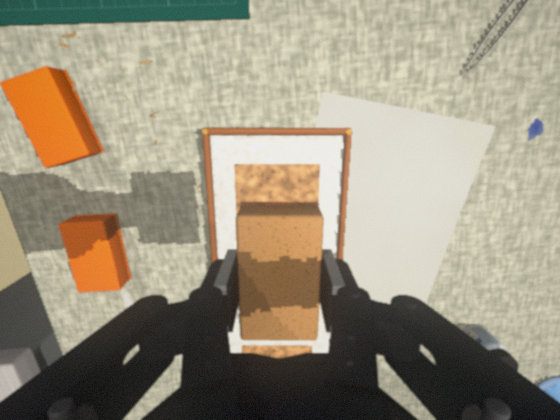

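```bash
python3 - <<'E'
from h import *
c=dict(np.load('w3.npz'))
a,b=ray(c,235.5,164,.005),ray(c,320,164,.005);print(a,b,(a+b)/2)
m=(a+b)/2;yaw=np.radians(-5.4);print('pad', m[:2]-.037*np.array([-np.sin(yaw),np.cos(yaw)]))
E
```

```text
[0.4249232  0.35447613 0.005     ] [0.49726296 0.34748848 0.005     ] [0.46109308 0.3509823  0.005     ]
pad [0.45761107 0.31414651]
```

```bash
python3 -m inch '[[[0,0,0],[45,-1,-1],0.8],[[0,0,0],[80,-1.3,-1],0.8],[[0,0,0],[98,-1.3,-1],0.8],[[0,0,0],[105,-1.3,-1],0.8],[[0,0,0],[107.5,-1.3,-1],0.8],[[0,0,0],[107.5,-1.3,-1],0.8],[[0,0,0],[107.5,-1.3,-1],0.3],[[0,0,0],[107.5,-1.3,-1],0.2],[[0,0,0],[107.5,-1.3,-1],0.1]]'; python3 go.py .647 .152 .2 0
```

```text
clock: 6.05
position: [0.4576, 0.3153, 0.0122]
ee_rot: [0.034, 0.705, -0.033, 0.707]
ft_force: [-0.0, -0.1, -0.4]
grip_width: 0.902
t 6.05 p [0.4576 0.3153 0.0122] jawyaw -5.4 xax [ 0.003  0.    -1.   ] j [-0.93  0.42  0.28  1.88 -0.15  0.87 -0.66] w 0.902 F [-0.  -0.1 -0.4]
delta [-5.4, 0.1, -0.0] [-187.4, -144.4, 204.5]
```

```bash
python3 -m inch '[[[0,0,0],[-40,0,0],0],[[0,0,0],[-95,0,0],0],[[-2,0,0],[-130,-35,50],0],[[-3,0,0],[-140,-70,100],0],[[-5,0,0],[-140,-105,150],0],[[-5.4,0,0],[-140,-135,190],0],[[-5.4,0,0],[-140,-144.5,204.5],0],[[-5.4,0,0],[-140,-144.5,204.5],0],[[-5.4,0,0],[-140,-144.5,204.5],0]]'; python3 - <<'E'
from h import *
c=wrist('w4');blobs(c,.012,(.55,.75,.0,.4))
E
python3 go.py .647 .152 .008 0
```

```text
clock: 7.18
position: [0.6461, 0.154, 0.1524]
ee_rot: [-0.0, 0.707, 0.001, 0.708]
ft_force: [-0.2, 0.7, 0.2]
grip_width: 0.999
[391, 116, 9, 24, 120] zmax 0.0251 top [0.7495 0.2186 0.0216] rect [749. 219.] [20.  2.] 90
[263, 183, 34, 42, 1171] zmax 0.0462 top [0.647  0.1518 0.045 ] rect [647. 151.] [29. 29.] 49
[278, 323, 23, 35, 652] zmax 0.0537 top [0.6567 0.0032 0.0508] rect [657.   3.] [ 6. 21.] 89
t 7.225 p [0.6461 0.1541 0.1525] jawyaw 0.1 xax [ 0.002  0.001 -1.   ] j [-0.6   0.48  0.4   1.47 -0.2   1.23 -0.17] w 0.998 F [0.  1.  0.4]
delta [0.1, 0.1, -0.1] [144.5, -2.3, 0.6]
```

View pics/w4.png

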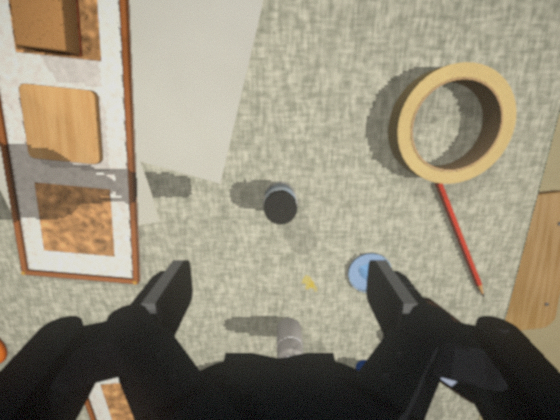

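```bash
python3 -m inch '[[[0,0,0],[45,-2.5,1],0],[[0,0,0],[90,-2.5,1],0],[[0,0,0],[120,-2.5,1],0],[[0,0,0],[138,-2.5,1],0],[[0,0,0],[144,-2.5,1],0],[[0,0,0],[144,-2.5,1],0.5],[[0,0,0],[144,-2.5,1],0.8],[[0,0,0],[144,-2.5,1],0.8],[[0,0,0],[144,-2.5,1],0.8],[[0,0,0],[144,-2.5,1],0.8]]' 40;  python3 go.py .467 -.1215 .12 5
```

```text
clock: 8.48
position: [0.6481, 0.152, 0.0097]
ee_rot: [0.0, 0.706, 0.001, 0.708]
ft_force: [-0.7, -0.0, 6.2]
grip_width: 0.357
t 8.475 p [0.6481 0.152  0.0097] jawyaw 0.1 xax [ 0.004  0.002 -1.   ] j [-0.56  0.63  0.36  1.57 -0.26  0.98 -0.12] w 0.357 F [-0.7 -0.   6.2]
delta [-4.9, 0.2, -0.1] [-111.5, -272.9, -181.1]
```

```bash
python3 -m inch '[[[0,0,0],[-30,0,0],0.8],[[0,0,0],[-75,0,0],0.8],[[0,0,0],[-110,-20,-35],0.8],[[-1,0,0],[-115,-60,-75],0.8],[[-2,0,0],[-115,-105,-110],0.8],[[-3,0,0],[-115,-155,-135],0.8],[[-4,0,0],[-115,-205,-160],0.8],[[-5,0,0],[-115,-250,-176],0.8],[[-5,0,0],[-115,-272,-181],0.8],[[-5,0,0],[-115,-273,-181],0.8]]';python3 -m inch '[[[0,0,0],[0,0,0],0.8],[[0,0,0],[0,0,0],0.8]]'
python3 - <<'E'
from h import *
c=wrist('w5')
E
python3 go.py .467 -.1215 .015 5
```

```text
clock: 9.72
position: [0.4666, -0.1232, 0.1238]
ee_rot: [-0.03, 0.705, 0.031, 0.708]
ft_force: [-0.1, 0.4, -0.8]
grip_width: 0.357
clock: 9.98
position: [0.4669, -0.1223, 0.1237]
ee_rot: [-0.03, 0.705, 0.031, 0.708]
ft_force: [-0.7, 0.3, -0.1]
grip_width: 0.355
t 10.025 p [ 0.4669 -0.1223  0.1237] jawyaw 5.0 xax [ 0.004  0.002 -1.   ] j [-0.37  0.11  0.57  1.99 -0.07  1.06  0.32] w 0.368 F [-0.  -0.6 -1. ]
delta [-0.0, 0.2, -0.1] [108.7, 0.6, -0.3]
```

View pics/w5.png

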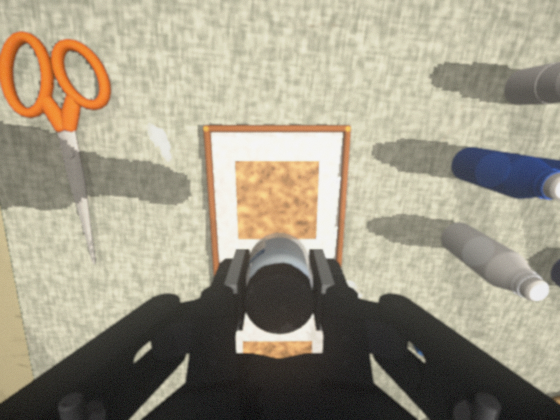

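```bash
python3 - <<'E'
from h import *
for n,pads in(('w5',[(.467,-.1215),(.483,-.3105),(.475,-.217)]),('w3',[(.4575,.3145),(.4385,.1257)])):
    c=dict(np.load(n+'.npz'));
    for x,y in pads:
        p=c['intrinsics']@(c['extrinsics'][:3]@[x,y,.005,1]);print(n,x,y,p[:2]/p[2])
E
```

```text
w5 0.467 -0.1215 [278.49347298 200.79628696]
w5 0.483 -0.3105 [278.27730259 367.9983668 ]
w5 0.475 -0.217 [278.28998365 292.99035026]
w3 0.4575 0.3145 [277.71929217 204.84648921]
w3 0.4385 0.1257 [277.14506937 372.97286208]
```

```bash
python3 -m inch '[[[0,0,0],[45,0,0],0.8],[[0,0,0],[80,0,0],0.8],[[0,0,0],[98,0,0],0.8],[[0,0,0],[106,0,0],0.8],[[0,0,0],[108.5,0,0],0.8],[[0,0,0],[108.5,0,0],0.8],[[0,0,0],[108.5,0,0],0.5],[[0,0,0],[108.5,0,0],0.3],[[0,0,0],[108.5,0,0],0.1],[[0,0,0],[108.5,0,0],0.1]]'; python3 go.py .467 -.1215 .015 5 .638 -.141 .2 0
```

```text
clock: 11.28
position: [0.4673, -0.1221, 0.0153]
ee_rot: [-0.03, 0.705, 0.031, 0.708]
ft_force: [-0.2, 0.8, 0.5]
grip_width: 0.903
t 11.275 p [ 0.4673 -0.1221  0.0153] jawyaw 5.0 xax [ 0.004  0.002 -1.   ] j [-0.32  0.3   0.54  2.07 -0.21  0.82  0.43] w 0.903 F [-0.2  0.8  0.5]
delta [-0.0, 0.2, -0.1] [0.3, 0.6, -0.3]
delta [5.0, 0.2, -0.1] [-184.1, -33.3, 169.2]
```

```bash
python3 -m inch '[[[0,0,0],[-40,0,0],0],[[0,0,0],[-95,0,0],0],[[0,0,0],[-150,0,0],0],[[2,0,0],[-183,-10,45],0],[[4,0,0],[-184,-22,95],0],[[5,0,0],[-184,-32,145],0],[[5,0,0],[-184,-33,168],0],[[5,0,0],[-184,-33,169],0],[[5,0,0],[-184,-33,169],0],[[5,0,0],[-184,-33,169],0]]';
python3 - <<'E'
from h import *
c=wrist('w6');blobs(c,.02,(.55,.78,-.3,.05),.006)
E
python3 go.py .638 -.141 .036 0
```

```text
clock: 12.52
position: [0.6371, -0.1409, 0.2004]
ee_rot: [0.001, 0.706, 0.001, 0.709]
ft_force: [0.2, 0.4, 1.1]
grip_width: 1.004
[285, 25, 32, 45, 1101] zmax 0.0823 top [ 0.6573 -0.0087  0.0811] rect [657.  -8.] [19. 19.] 78
[376, 102, 27, 26, 243] zmax 0.0314 top [ 0.7517 -0.065   0.0293] rect [750. -65.] [24. 24.] 0
[254, 108, 34, 34, 913] zmax 0.0976 top [ 0.6306 -0.0736  0.0966] rect [630. -74.] [15. 15.] 90
[317, 112, 40, 34, 1084] zmax 0.0977 top [ 0.6913 -0.0772  0.0965] rect [692. -78.] [15. 16.] 53
[401, 141, 13, 33, 197] zmax 0.0228 top [ 0.7757 -0.1081  0.0214] rect [ 774. -109.] [11. 34.] 1
[265, 175, 30, 42, 995] zmax 0.0975 top [ 0.6383 -0.1419  0.0964] rect [ 638. -143.] [15. 15.] 90
[369, 193, 38, 37, 1013] zmax 0.0362 top [ 0.7605 -0.1697  0.0352] rect [ 759. -166.] [23. 42.] 25
t 12.575 p [ 0.6372 -0.1408  0.2004] jawyaw -0.0 xax [ 0.005  0.003 -1.   ] j [-0.29  0.45  0.61  1.46 -0.26  1.31  0.33] w 1.002 F [ 0.8  0.2 -0.6]
delta [-0.0, 0.3, -0.2] [164.4, -0.7, 0.1]
```

View pics/w6.png

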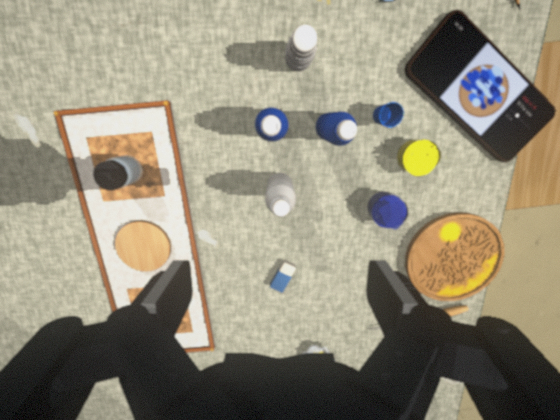

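```bash
python3 -m inch '[[[0,0,0],[45,-1.2,0.8],0],[[0,0,0],[90,-1.2,0.8],0],[[0,0,0],[130,-1.2,0.8],0],[[0,0,0],[155,-1.2,0.8],0],[[0,0,0],[167,-1.2,0.8],0],[[0,0,0],[167,-1.2,0.8],0.3],[[0,0,0],[167,-1.2,0.8],0.45],[[0,0,0],[167,-1.2,0.8],0.6],[[0,0,0],[167,-1.2,0.8],0.8],[[0,0,0],[167,-1.2,0.8],0.8]]' 40; python3 -m inch '[[[0,0,0],[0,0,0],0.8],[[0,0,0],[0,0,0],0.8]]';  python3 go.py .4835 -.3105 .15 5
```

```text
clock: 13.82
position: [0.6393, -0.1417, 0.0346]
ee_rot: [0.001, 0.705, 0.001, 0.709]
ft_force: [-2.1, 0.8, 6.2]
grip_width: 0.328
clock: 14.08
position: [0.6393, -0.1417, 0.0346]
ee_rot: [0.001, 0.705, 0.001, 0.709]
ft_force: [0.1, 0.1, 0.9]
grip_width: 0.331
t 14.075 p [ 0.6393 -0.1417  0.0346] jawyaw -0.0 xax [ 0.006  0.003 -1.   ] j [-0.25  0.61  0.54  1.6  -0.36  1.02  0.4 ] w 0.331 F [0.1 0.1 0.9]
delta [-5.0, 0.4, -0.1] [-116.8, -168.6, -155.0]
```

```bash
python3 -m inch '[[[0,0,0],[-25,0,0],0.8],[[0,0,0],[-60,0,0],0.8],[[0,0,0],[-95,0,0],0.8],[[0,0,0],[-114,-20,-18],0.8],[[-1,0,0],[-116,-50,-45],0.8],[[-2,0,0],[-116,-85,-78],0.8],[[-3,0,0],[-116,-120,-110],0.8],[[-4,0,0],[-116,-150,-138],0.8],[[-5,0.4,0],[-116,-167,-153],0.8],[[-5,0.4,0],[-116,-168.5,-155],0.8]]';python3 -m inch '[[[0,0,0],[0,0,0],0.8],[[0,0,0],[0,0,0],0.8]]'
python3 - <<'E'
from h import *
c=wrist('w7')
for x,y in [(.4835,-.3105),(.467,-.1215)]:
        p=c['intrinsics']@(c['extrinsics'][:3]@[x,y,.005,1]);print(p[:2]/p[2])
E
python3 go.py .4835 -.3105 .0405 5
```

```text
clock: 15.32
position: [0.4823, -0.3117, 0.1493]
ee_rot: [-0.029, 0.707, 0.03, 0.706]
ft_force: [0.2, 0.7, -0.9]
grip_width: 0.332
clock: 15.58
position: [0.4831, -0.3108, 0.1492]
ee_rot: [-0.029, 0.707, 0.031, 0.706]
ft_force: [0.5, 1.1, -0.7]
grip_width: 0.332
[279.37624324 194.4537935 ]
[278.78795494 -33.92611578]
t 15.625 p [ 0.4831 -0.3108  0.1492] jawyaw 4.9 xax [-0.001  0.002 -1.   ] j [-0.06  0.33  0.67  1.73 -0.22  1.16  0.76] w 0.332 F [ 0.4  0.2 -0.7]
delta [-0.1, -0.0, -0.1] [108.7, -0.0, 0.5]
```

View pics/w7.png

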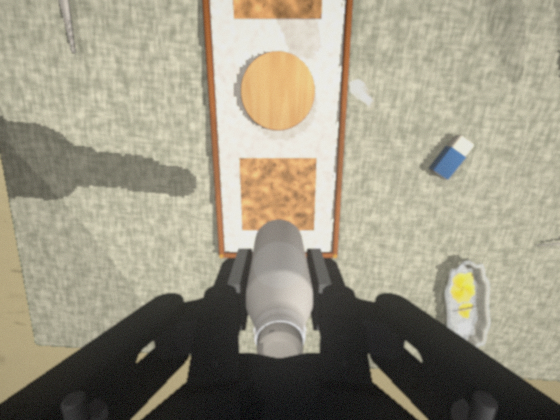

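```bash
python3 -m inch '[[[0,0,0],[45,0,0],0.8],[[0,0,0],[80,0,0],0.8],[[0,0,0],[98,0,0],0.8],[[0,0,0],[106,0,0],0.8],[[0,0,0],[109.5,0,0],0.8],[[0,0,0],[109.5,0,0],0.8],[[0,0,0],[109.5,0,0],0.8],[[0,0,0],[109.5,0,0],0.8]]'; python3 go.py .4835 -.3105 .0395 5
```

```text
clock: 16.62
position: [0.4833, -0.3107, 0.0402]
ee_rot: [-0.029, 0.706, 0.031, 0.706]
ft_force: [0.5, -0.8, -1.5]
grip_width: 0.33
t 16.625 p [ 0.4833 -0.3107  0.0402] jawyaw 4.9 xax [-0.     0.002 -1.   ] j [-0.01  0.46  0.62  1.82 -0.32  0.96  0.83] w 0.33 F [ 0.5 -0.8 -1.5]
delta [-0.1, 0.0, -0.1] [0.7, 0.1, 0.2]
```

```bash
python3 -m inch '[[[0,0,0],[0.7,0,0],0.8],[[0,0,0],[0.7,0,0],0.62],[[0,0,0],[0.7,0,0],0.55],[[0,0,0],[0.7,0,0],0.4],[[0,0,0],[0.7,0,0],0.2],[[0,0,0],[0.7,0,0],0],[[0,0,0],[-25,0,0],0],[[0,0,0],[-75,0,0],0],[[0,0,0],[-130,0,0],0],[[0,0,0],[-160,0,0],0]]'; python3 go.py .643 -.259 .15 -27
```

```text
clock: 17.88
position: [0.4838, -0.3117, 0.2032]
ee_rot: [-0.03, 0.705, 0.03, 0.708]
ft_force: [0.3, 0.1, 0.4]
grip_width: 1.0
t 17.875 p [ 0.4838 -0.3117  0.2032] jawyaw 4.8 xax [ 0.003  0.001 -1.   ] j [-0.09  0.27  0.7   1.67 -0.19  1.26  0.73] w 1.0 F [0.3 0.1 0.4]
delta [31.8, 0.2, -0.1] [53.7, 39.0, 162.9]
```

```bash
python3 -m inch '[[[8,0,0],[0,10,40],0],[[16,0,0],[5,20,80],0],[[24,0,0],[20,30,120],0],[[32,0,0],[40,38,155],0],[[32,0,0],[52,39,163],0],[[32,0,0],[54,39,163],0],[[32,0,0],[54,39,163],0],[[32,0,0],[54,39,163],0]]';
python3 - <<'E'
from h import *
c=wrist('w8');blobs(c,.006,(.59,.7,-.31,-.2),.006)
E
python3 go.py .643 -.259 .003 -27
```

```text
clock: 18.88
position: [0.6426, -0.26, 0.151]
ee_rot: [0.167, 0.686, -0.166, 0.689]
ft_force: [0.7, 0.2, 0.6]
grip_width: 1.003
[269, 175, 19, 41, 725] zmax 0.0127 top [ 0.6422 -0.2592  0.0115] rect [ 642. -260.] [40. 18.] 62
t 18.925 p [ 0.6427 -0.2597  0.1508] jawyaw -27.2 xax [ 0.004  0.001 -1.   ] j [-0.15  0.61  0.7   1.39 -0.4   1.28  0.1 ] w 1.003 F [ 0.4  0.6 -0.1]
delta [-0.2, 0.2, -0.2] [147.8, 0.3, -0.6]
```

View pics/w8.png

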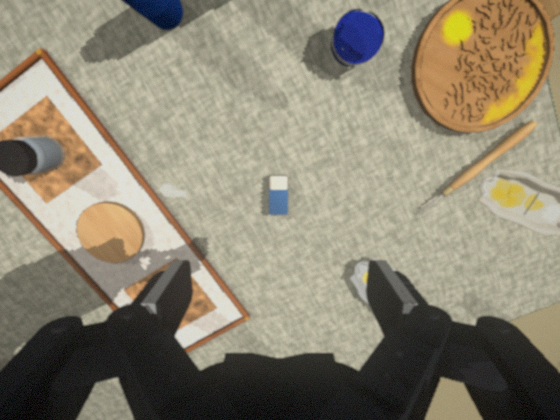

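```bash
python3 -m inch '[[[0,0,0],[45,0,-0.6],0.3],[[0,0,0],[90,0,-0.6],0.4],[[0,0,0],[125,0,-0.6],0.4],[[0,0,0],[140,0,-0.6],0.4],[[0,0,0],[146,0,-0.6],0.4],[[0,0,0],[148,0,-0.6],0.4],[[0,0,0],[148,0,-0.6],0.4],[[0,0,0],[148,0,-0.6],0.4]]' 40; python3 go.py .642 -.2595 .003 -28
```

```text
clock: 19.92
position: [0.6433, -0.2595, 0.0038]
ee_rot: [0.167, 0.685, -0.166, 0.689]
ft_force: [0.2, -1.7, 0.6]
grip_width: 0.599
t 19.925 p [ 0.6433 -0.2595  0.0038] jawyaw -27.2 xax [ 0.006  0.001 -1.   ] j [-0.11  0.76  0.62  1.5  -0.49  1.04  0.16] w 0.599 F [ 0.2 -1.7  0.6]
delta [0.8, 0.3, -0.2] [0.8, -0.6, -1.2]
```

```bash
python3 -m inch '[[[0,0,0],[0.5,0,-1],0.6],[[0,0,0],[0.5,0,-1],0.75],[[0,0,0],[0.5,0,-1],0.9],[[0,0,0],[0.5,0,-1],0.9],[[0,0,0],[0.5,0,-1],0.9]]'; python3 -m inch '[[[0,0,0],[-20,0,0],0.9],[[0,0,0],[-60,0,0],0.9],[[0,0,0],[-110,0,0],0.9],[[0,0,0],[-150,0,0],0.9],[[0,0,0],[-157,0,0],0.9],[[0,0,0],[-157,0,0],0.9]]'; python3 - <<'E'
from h import *
c=wrist('w9')
E
python3 go.py .4385 .1257 .16 -5.4
```

```text
clock: 20.55
position: [0.6426, -0.2591, 0.0036]
ee_rot: [0.167, 0.685, -0.165, 0.689]
ft_force: [-0.7, 1.2, 4.1]
grip_width: 0.192
clock: 21.3
position: [0.6417, -0.2592, 0.1611]
ee_rot: [0.167, 0.685, -0.165, 0.69]
ft_force: [1.0, -0.7, -0.9]
grip_width: 0.188
t 21.35 p [ 0.6413 -0.2589  0.1599] jawyaw -27.2 xax [ 0.005  0.001 -1.   ] j [-0.15  0.6   0.71  1.39 -0.4   1.29  0.1 ] w 0.196 F [ 0.2  0.3 -1.5]
delta [-21.8, 0.3, -0.1] [-0.7, 249.4, -356.1]
```

View pics/w9.png

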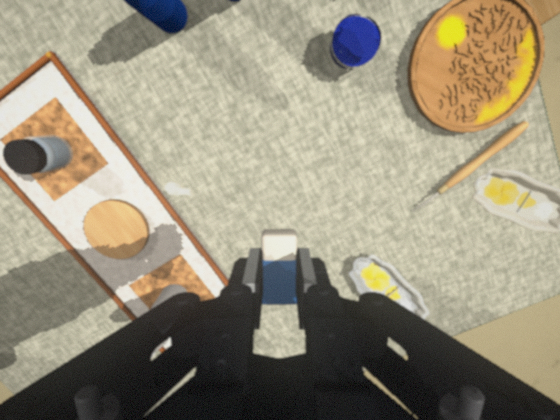

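```bash
python3 -m inch '[[[-2,0,0],[0,25,-35],0.9],[[-5,0,0],[0,53,-75],0.9],[[-8,0,0],[0,84,-120],0.9],[[-11,0,0],[0,116,-165],0.9],[[-14,0,0],[0,147,-210],0.9],[[-17,0,0],[0,179,-255],0.9],[[-20,0,0],[0,210,-300],0.9],[[-22,0.3,0],[0,238,-340],0.9],[[-22,0.3,0],[0,249,-356],0.9],[[-22,0.3,0],[0,249.5,-356],0.9]]'; python3 -m inch '[[[0,0,0],[30,0,0],0.9],[[0,0,0],[50,0,0],0.9],[[0,0,0],[50,0,0],0.9],[[0,0,0],[50,0,0],0.9]]'; python3 - <<'E'
from h import *
c=wrist('w10')
for x,y in [(.4385,.1257),(.4575,.3145)]:
        p=c['intrinsics']@(c['extrinsics'][:3]@[x,y,.005,1]);print(p[:2]/p[2])
E
python3 go.py .4385 .1257 .0085 -5.4
```

```text
clock: 22.6
position: [0.4374, 0.1267, 0.1584]
ee_rot: [0.031, 0.707, -0.03, 0.706]
ft_force: [0.2, -0.7, 0.2]
grip_width: 0.195
clock: 23.1
position: [0.4379, 0.1262, 0.1088]
ee_rot: [0.032, 0.707, -0.031, 0.706]
ft_force: [0.2, 0.6, 0.4]
grip_width: 0.196
[279.8145064  206.81813559]
[283.17539339 -61.73414953]
t 23.15 p [0.438  0.1264 0.1091] jawyaw -5.1 xax [-0.001  0.002 -1.   ] j [-0.88  0.06  0.52  2.06 -0.04  1.03 -0.43] w 0.198 F [ 0.2  0.4 -0.1]
delta [0.3, -0.1, -0.1] [100.6, -0.9, 0.7]
```

View pics/w10.png

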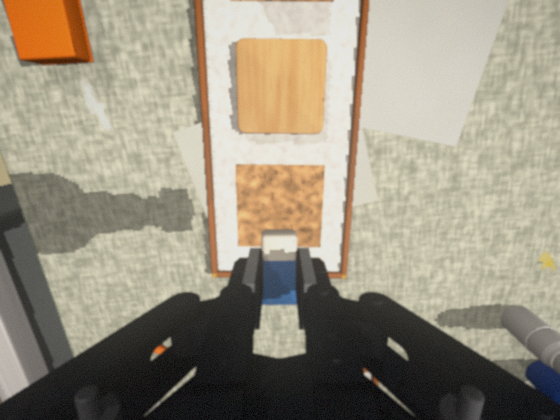

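```bash
python3 -m inch '[[[0,0,0],[45,-0.5,0.5],0.9],[[0,0,0],[78,-0.5,0.5],0.9],[[0,0,0],[93,-0.5,0.5],0.9],[[0,0,0],[99,-0.5,0.5],0.9],[[0,0,0],[100.5,-0.5,0.5],0.9],[[0,0,0],[100.5,-0.5,0.5],0.9],[[0,0,0],[100.5,-0.5,0.5],0.6],[[0,0,0],[100.5,-0.5,0.5],0.4],[[0,0,0],[100.5,-0.5,0.5],0.3],[[0,0,0],[100.5,-0.5,0.5],0.3]]'; python3 -m inch '[[[0,0,0],[-30,0,0],0.3],[[0,0,0],[-80,0,0],0.3],[[0,0,0],[-130,0,0],0.3],[[0,0,0],[-180,0,0],0.3],[[0,0,0],[-230,0,0],0.3],[[0,0,0],[-240,0,0],0.3],[[0,0,0],[-240,0,0],0.3]]'; python3 - <<'E'
from h import *
from workcell import camera
import cv2
wrist('w11')
for n in['top','scene']:
    c=camera(n);cv2.imwrite(f'pics/{n}1.png',c['pixels'][:,:,::-1]);np.savez(n+'1.npz',**c)
a=cv2.imread('pics/top1.png')[130:270,170:440];b=cv2.imread('pics/scene1.png')[150:310,150:480]
cv2.imwrite('pics/chk.png',np.vstack([cv2.resize(a,(600,300)),cv2.resize(b,(600,290))]))
E
python3 go.py
```

```text
clock: 24.4
position: [0.4383, 0.1261, 0.0086]
ee_rot: [0.032, 0.707, -0.03, 0.706]
ft_force: [-0.2, -0.3, 0.2]
grip_width: 0.7
clock: 25.28
position: [0.4386, 0.1257, 0.2485]
ee_rot: [0.032, 0.707, -0.03, 0.706]
ft_force: [0.1, -0.2, -0.7]
grip_width: 0.701
t 25.425 p [0.4379 0.1254 0.2471] jawyaw -5.1 xax [-0.003  0.001 -1.   ] j [-0.92 -0.09  0.52  1.88  0.04  1.34 -0.5 ] w 0.698 F [-0.2 -0.1 -1.3]
```

View pics/chk.png

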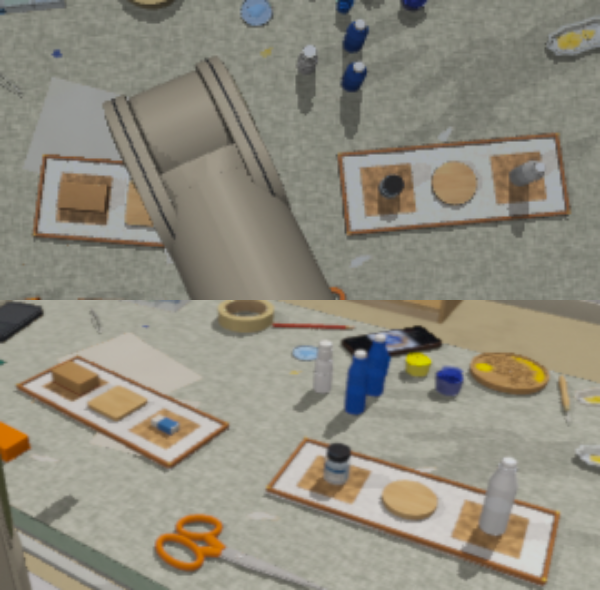

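View pics/w11.png

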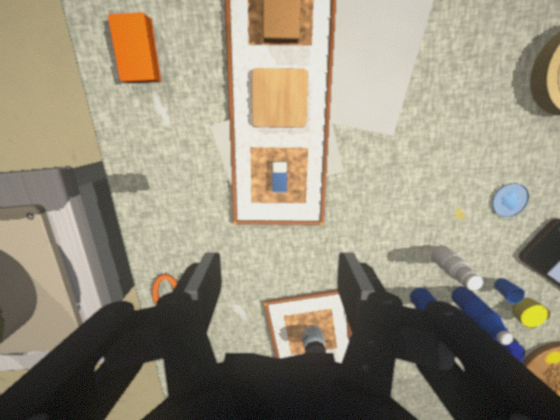

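```bash
python3 - <<'E'
from h import *
for n in['w11','top1','scene1']:
    c=dict(np.load(n+'.npz'))
    for b in[(.40,.48,.07,.17),(.42,.50,.26,.37),(.42,.51,-.17,-.08),(.43,.54,-.36,-.26),(.62,.69,-.04,.03)]:
        print(n,b);blobs(c,.0145 if b[2]==.07 else .016,b)
E
```

```text
w11 (0.4, 0.48, 0.07, 0.17)
[272, 162, 15, 31, 431] zmax 0.0179 top [0.4382 0.126  0.0166] rect [439. 126.] [39. 18.] 85
w11 (0.42, 0.5, 0.26, 0.37)
[263, 0, 38, 42, 1513] zmax 0.0292 top [0.4562 0.2977 0.0277] rect [456. 298.] [37. 39.] 84
w11 (0.42, 0.51, -0.17, -0.08)
[302, 329, 24, 24, 481] zmax 0.0508 top [ 0.4675 -0.1132  0.0487] rect [ 468. -113.] [12. 28.] 85
w11 (0.43, 0.54, -0.36, -0.26)
w11 (0.62, 0.69, -0.04, 0.03)
[435, 250, 48, 41, 1001] zmax 0.0817 top [ 0.6549 -0.006   0.08  ] rect [656.  -7.] [20. 18.] 50
top1 (0.4, 0.48, 0.07, 0.17)
top1 (0.42, 0.5, 0.26, 0.37)
[195, 214, 24, 15, 283] zmax 0.0309 top [0.458  0.3143 0.0269] rect [459. 315.] [68. 40.] 84
top1 (0.42, 0.51, -0.17, -0.08)
[340, 211, 12, 12, 101] zmax 0.0526 top [ 0.4692 -0.122   0.0492] rect [ 469. -122.] [27. 27.] 51
top1 (0.43, 0.54, -0.36, -0.26)
[400, 205, 16, 12, 132] zmax 0.1016 top [ 0.4845 -0.3091  0.1001] rect [ 484. -310.] [17. 13.] 86
top1 (0.62, 0.69, -0.04, 0.03)
[304, 151, 9, 13, 92] zmax 0.0817 top [ 0.6579 -0.0062  0.0792] rect [658.  -6.] [17. 19.] 30
scene1 (0.4, 0.48, 0.07, 0.17)
scene1 (0.42, 0.5, 0.26, 0.37)
[178, 184, 27, 15, 250] zmax 0.0273 top [0.4521 0.3115 0.0251] rect [454. 314.] [70. 41.] 84
scene1 (0.42, 0.51, -0.17, -0.08)
[328, 229, 15, 20, 256] zmax 0.0496 top [ 0.4627 -0.1239  0.0476] rect [ 465. -123.] [27. 28.] 37
scene1 (0.43, 0.54, -0.36, -0.26)
[414, 237, 21, 40, 555] zmax 0.0994 top [ 0.4776 -0.3113  0.0975] rect [ 479. -311.] [16. 14.] 35
scene1 (0.62, 0.69, -0.04, 0.03)
[322, 172, 11, 25, 225] zmax 0.0797 top [ 0.6517 -0.0087  0.0776] rect [653.  -7.] [18. 18.] 66
```

All four parts measure within about 3 mm of their pad centres, at the right heights, and the spray bottle hasn't moved.

```bash
python3 -c "
from workcell import manip
print(manip.hand_in())"
```

```text
the job is handed in; nothing more can be done
None
```

I made up both kits and handed the job in at about 25 s of the 106 s allowed; the hand-in gave no verdict.

- **Round blank's tray:** the jar stands on the +y pad and the resin bottle on the -y pad, both upright.
- **Square blank's tray:** the sanding block lies flat on the +y pad and the eraser on the -y pad.

**Position:** in the last camera views each part measured within about 3 mm of its pad's centre, against the 15 mm allowed. Their tops were within about 2 mm of the expected resting height. The spray bottle read the same as at the start to within about 1 mm, and the gripper was open and clear.

**Disagreements and limits:**
- The scene camera reads x about 4–6 mm lower than the top and wrist cameras. I treated this as a calibration offset, because it shifts the parts and the pads alike.
- The arm hid the eraser from the top camera, and my height check did not pick it up in the scene view. Its position is measured from the wrist camera only, though it shows on its pad in the scene picture.
- The wrist camera saw the block and the jar only partly, so I did not use its centres for those two.

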